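# Seat the end plug and gauge the bore with the depth rod

### The arm

A 6-joint arm with a two-finger parallel gripper is mounted at the origin on the work surface. World frame = base frame: x ahead of the robot, y to its left, z up, the work surface at z = 0. Lengths are in m, angles in rad, forces in N, time in s.
With the tool pointing down it reaches from about 0.35 to 0.85 m from the base axis. Payload 8.1 kg.
Tool frame: the origin (TCP) lies between the finger pads; the fingertips stand 17 mm ahead of it and the grasp point (between the pads) lies 2 mm behind it; z points along the fingers, y is the line along which they close (so a half turn about z gives the same grasp; the last joint's range is limited). The gripper opens to 93 mm and grips with 3 to 60 N. Pads are 15 mm wide; open, the fingers measure 128 mm over their backs; the gripper's body (75 mm by 188 mm) begins 65 mm behind the grasp point.
Start: joints at [1.217, 0.13, 1.488, -0, 1.523, -0.085], TCP at [0.159, 0.578, 0.236] pointing down, gripper open.
Joint ranges: [-2.96, 2.96], [-0.89, 2.26], [0.02, 2.5], [-1.34, 4.48], [0, 2.73], [-2.66, 2.66]. Speed limits (rad/s): [2.39, 2.39, 2.79, 3.14, 3.14, 3.14].

### API

Orientations are given as a rotation vector (axis times angle).
In Python, from cell import bot gives the robot as it stands. The module is installed in compiled form; this text tells all that it offers.
- The arm moves only by the tool arm_command, never from a script. Its argument "deltas" is a list of rows, each an object with "dp": the shift along the tool's x, y, z in mm, a list of three; "roll": the turn about the tool's z in degrees; "jaw": the closure, from 0 (fully open) to 1 (shut). A call has 1 to 5 rows; each row shifts and turns the commanded pose from where the row before left it, along the tool's axes as they then stand; what a row does not reach is not made up. A row lasts 1/8 s, in which the tool goes at most 62.5 mm and 10.7 degrees, less where a joint would pass 70% of its speed; a pose out of reach is approached as far as the arm can. A call is refused whole if a number of a shift passes 62.5 or a number of a turn 10.7, either way. A call with a gripper value outside its range is refused whole. The fingers move at their own pace and stop on an object; "grip_force" is the grip in N (left out, the last holds). Time passes only in rows, so rows that do not move let the fingers close. It gives the time, the measured TCP pose, the force, the opening and the grip force at its end, in the units of the state.
- bot.get_obs(): the state, without advancing time (a new reading comes with each control period).
- bot.capture(name): name is "side" or "top" or "wrist"; returns the picture (400x640x3 uint8, red, green, blue); there is no depth.
- bot.camera_model(name): a dict with "K" (3x3 intrinsics, pixels), "extrinsics" (4x4, takes a point from camera to world coordinates); the wrist camera has in their place "hand_eye" (4x4, takes a point from camera to tool coordinates, whose origin is the TCP and whose axes are the flange's). Camera axes: x right, y down, z forward; pixel columns grow to the right and rows downward; lengths in m; the calibration is good to about 2 mm. The wrist camera is an equidistant fisheye: a pixel r from the principal point sees the ray r / f radians off the axis. A picture is of the moment at which its call begins: read the wrist's pose just before it. camera_model takes no time and is no camera call.
- bot.hand_in(): hands the job in; it is judged then, once.
Trained networks look in the newest picture that a camera, given by its name, has taken for a name from the list of things; names that differ only in an ending like _2 or _b are one class to them, and where a whole thing is asked for, a point or a joint stands for the part that bears it (a point fixed in the world has none). Each returns a list of dicts, best first, with "p" (0 to 1); they miss things now and then, are a little off and sometimes report something else, mostly with a low value. They report only what shows in the picture. A call takes as long as a camera call. They do not tell look-alikes from the thing itself.
- bot.search_frame(camera, thing): "extent" ([centre column, centre row, width, height] in pixels, round what is visible of it).
- bot.outline_of(camera, thing): "pixels" (400x640 bool, what is visible of it) and "extent" ([centre column, centre row, width, height] in pixels, round what is visible of it).
- bot.tip_of(camera, thing): "pixel" ([row, column] in pixels: a listed point, or the origin of a listed thing).
The state is a dict: "t": time; "joints": joint angles; "qd": joint speeds; "tau": joint torques, N m; "ee_pos": TCP position; "orientation": TCP orientation; "contact_force": force on the tool from outside, world axes, zero at the start; "ft_torque": the same for the moment, N m; "gripper_width": opening from 0.0 (shut) to 1.0 (fully open); "grip_force": force on a finger pad.
Only numpy, scipy, OpenCV 4.12 (cv2) and the standard library are available. Lean on these libraries where they do the work, as an engineer would, in place of code of your own. Each camera call takes 0.05 s, during which the arm holds its last target. There are 200 camera calls.

### The job

Take the red-headed depth rod out of the rack, slide it down the bore of the wooden block and push gently but firmly until the snug brass plug inside has gone fully home and the rod bottoms solidly. Leave the rod standing free on the plug, then slide the orange pointer of the gauge up until it is level with the top of the rod's red head. Do not press the plug harder than 25 N, and leave everything else on the bench as it is.

Things in the scene. Friction and masses are not known exactly. Their poses are not given: they have to be found in the camera images.
- rod_knob (a point): Centre of the red cylindrical head (22 mm diameter, 25 mm tall) of the depth rod, a steel rod of 12 mm diameter, 120 mm long over all, about 0.12 kg. Its z axis points up along the rod: the top of the head is 12.5 mm above this point, the tip 107.5 mm below. It starts upright in one of the two holes of the rack.
- rod_head (a point): Centre of the flat top of the rod's red head; this is what the pointer must be level with.
- rod_tip (a point): Centre of the lower tip of the depth rod (flat 7 mm, tapering out to 12 mm within 6 mm).
- rod: The depth rod; origin at its tip, z axis along it towards the head.
- spare_rod: A second, shorter rod (100 mm, blue head) in the rack's other hole, not needed; origin at its tip, z up.
- bore_mouth (a point): Centre of the mouth of the vertical bore, 15.5 mm wide, in the top of a wooden block (50 x 50 mm, top 102 mm above the bench; a small brass plate surrounds the mouth). Its y axis points from the gauge to the bore, along the stand's length; z up. A shoulder, deep in the bore, ends it: 40 to 62 mm below the mouth lies the face of the plug when home.
- stand: The fixed measuring stand: black base plate 90 x 220 x 12 mm, long side along its y; bored block at y = +60 mm, gauge column at y = -60 mm; origin at the centre of its underside. The brass plug in the bore slides only when pushed down with about 6 N and stays where it is left; it starts 8 to 16 mm short of home, a firm rubber-faced shoulder that yields about 1 mm per 5 N more. Start and home differ each time.
- pointer_grip (a point): Centre of the gauge's black cap, 24 x 22 x 24 mm high (24 along the stand's x, 22 along its y), on top of a vertical sliding stem; held by about 4 N of friction, it stays where it is left. The flat orange pointer, 4 mm thick, sticks out of it towards the bore at the same height (36 mm long), so grip the cap across the stand's x axis, from above. Axes as the stand's.
- pointer_tip (a point): End of the orange pointer, middle of its thickness, 47 mm from the cap's centre towards the bore.
- pointer (a joint): Height of the pointer on its column, m: 0 at the lowest (pointer 120 mm above the bench), up to 0.08, growing upward.
- glue: White glue bottle, 110 mm tall, 44 mm wide, loose; origin at its underside.
- mug: Metal mug, 100 mm tall, 80 mm wide, loose; origin at its underside.
- driver: Screwdriver lying on the bench, loose; origin at its underside.
- tape: Green round tin, 60 mm wide, 30 mm tall, loose; origin at its underside.
- rack: The fixed rack, a pale wood block 60 x 160 x 50 mm high; two holes 90 mm apart on its long centre line (its y axis), in which the red and the blue rod stand, sunk 40 mm. Origin at the centre of its underside.
Not all that is in view belongs to the job. Leave any green or purple look-alike of the stand alone.

How it is judged:
On the way, in this order (a step that is already met when the one before it is completed fails the run):
1. the plug has been pushed fully home by the rod standing in the bore (distance between plug_c0 and cushion_c0 below 0.0085 m and horizontal distance between rod_tip and bore_mouth below 0.006 m and z of rod_tip in the frame of bore_mouth below -0.035 m), for 0.2 s.
2. then the pointer is level with the top of the rod's head, within 4 mm (z of rod_head in the frame of pointer_tip between -0.004 and 0.004 m), for 0.2 s.
At the end, for the whole second after the job is handed in: The plug is home (within 1.5 mm), the rod stands free in the bore on the plug, at rest, and the pointer stays level with the top of the rod's head within 4 mm (all of step 1 and all of step 2 and angle between rod's own z axis and vertical below 0.15 rad and linear speed of rod below 0.02 m/s and velocity of joint pointer between -0.01 and 0.01 m/s); the robot touches nothing.
It fails at once if the rod presses the plug harder than 25 N (contact force between rod and plug_c0 above 25 N).
It fails at once if the spare rod is shifted by more than 20 mm (distance of spare_rod from where it was at the start of the episode above 0.02 m).
It fails at once if the bottle, mug, screwdriver or tin is shifted by more than 30 mm (distance of any of glue, mug, driver, tape from where it was at the start of the episode above 0.03 m).
It also fails if it takes over 64 s, if anything falls off the work surface, if the arm or the gripper's body presses on something with over 40 N, if the wrist force passes 120 N, or if a joint passes its speed limit or range.

## Working session

There is one attempt and no reset: what is moved stays moved. The work goes in short steps, Python scripts to look and compute and a tool call to move; the robot and the scene stay as the last step left them, time stands still between calls to the robot, and variables do not carry over. Pictures are saved under pics/ and viewed, at most 10 in all, crops included, and the job is handed in when it is done.

Besides the shell and the picture viewer there is one more tool, called after "Request:" as a command line: name --argument value ..., lists and objects as JSON in quotes. arm_command: Moves the arm, as the interface text tells. Its arguments: {"type":"object","properties":{"deltas":{"type":"array"},"grip_force":{"type":"number"}},"required":["deltas"]}

```bash
mkdir -p pics
python3 - <<'E'
from cell import bot
import cv2,numpy as np
o=bot.get_obs();print(o['t'],o['ee_pos'],o['orientation'],o['gripper_width'])
ims=[]
for c in ['side','top']:
    im=bot.capture(c);ims.append(im);m=bot.camera_model(c);print(c,np.round(m['K'],1).tolist(),np.round(m['extrinsics'],4).tolist())
    for t in ['rod_knob','rod_head','bore_mouth','pointer_grip','pointer_tip','spare_rod','rack','stand']:
        r=bot.tip_of(c,t);print(t,[(np.round(a['pixel'],1).tolist(),round(a['p'],2)) for a in r[:4]])
for n,i in zip(['side','top'],ims): cv2.imwrite(f'pics/{n}0.png',i[:,:,::-1])
print({k:(np.round(v,4).tolist()) if not isinstance(v,str) else v for k,v in bot.camera_model('wrist').items()})
E
```

```text
0.0 [0.15914206 0.57797734 0.23462787] [-4.20868107e-01 -3.11288027e+00  2.69119077e-03] 1.0046188398656113
side [[432.0, 0.0, 319.3], [0.0, 432.0, 197.3], [0.0, 0.0, 1.0]] [[0.6881, -0.459, 0.562, -0.0719], [-0.7256, -0.4254, 0.541, -0.5292], [-0.0093, -0.78, -0.6257, 0.8047], [0.0, 0.0, 0.0, 1.0]]
rod_knob []
rod_head [([165.1, 276.8], 0.57)]
bore_mouth [([205.7, 374.3], 0.89), ([251.2, 306.5], 0.67), ([216.0, 198.8], 0.67)]
pointer_grip [([233.7, 221.4], 0.76), ([220.6, 412.9], 0.74), ([280.0, 327.0], 0.61)]
pointer_tip [([266.4, 323.5], 0.72), ([220.9, 214.7], 0.69)]
spare_rod [([208.3, 305.7], 0.52)]
rack [([204.1, 295.5], 0.59)]
stand [([254.2, 220.1], 0.68), ([163.8, 275.8], 0.6)]
top [[467.7, 0.0, 322.9], [0.0, 467.7, 209.8], [0.0, 0.0, 1.0]] [[0.0256, -0.9917, 0.1262, 0.3718], [-0.9997, -0.0254, 0.0031, 0.0443], [0.0001, -0.1263, -0.992, 1.4742], [0.0, 0.0, 0.0, 1.0]]
rod_knob [([203.3, 258.6], 0.51)]
rod_head [([200.3, 257.7], 0.36)]
bore_mouth [([184.6, 359.4], 0.91), ([265.3, 345.7], 0.85), ([287.3, 244.7], 0.75), ([200.2, 290.3], 0.22)]
pointer_grip [([272.0, 387.5], 0.5), ([292.5, 285.9], 0.46), ([190.4, 399.7], 0.42)]
pointer_tip [([292.4, 272.3], 0.67), ([272.1, 368.9], 0.55), ([186.3, 383.3], 0.4)]
spare_rod [([139.8, 308.1], 0.62), ([201.5, 292.2], 0.56), ([203.9, 259.9], 0.51)]
rack [([205.0, 275.7], 0.79)]
stand [([292.2, 268.9], 0.97), ([195.3, 373.7], 0.8)]
{'K': [[309.7069, 0.0, 319.2602], [0.0, 309.7069, 200.3329], [0.0, 0.0, 1.0]], 'hand_eye': [[0.0009, -0.957, -0.29, 0.0808], [1.0, 0.0008, 0.0005, 0.0008], [-0.0002, -0.29, 0.957, -0.1491], [0.0, 0.0, 0.0, 1.0]]}
```

View pics/top0.png

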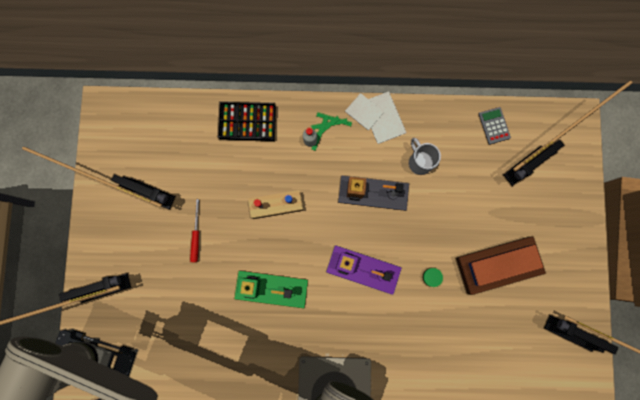

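View pics/side0.png

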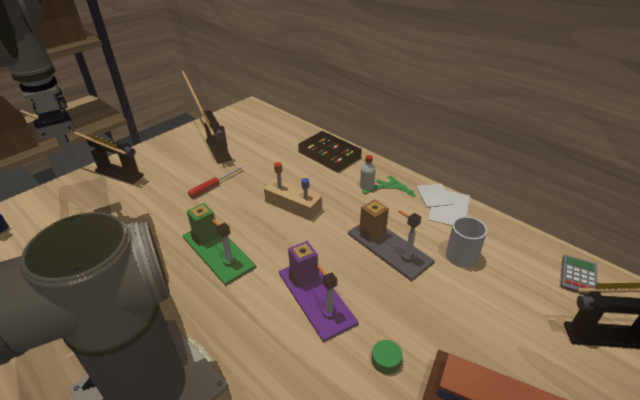

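The top view shows the red rod at (258,203) and the blue spare at (289,200). The real stand has a grey/black base and wooden block: bore (358,186), gauge cap (~398,189).
Could be mistaken for these:
- **Red rod:** the glue bottle's red cap at (311,131) and the screwdriver at (195,245).
- **Stand:** the green one at (271,289) and the purple one at (364,270).

I choose the rod at (258,203) and the stand at (374,193).

```bash
cat > h.py <<'E'
from cell import bot
import cv2,numpy as np
from scipy.spatial.transform import Rotation as R
def ray(c,rc,pose=None):
    m=bot.camera_model(c);K=np.array(m['K']);x=(rc[1]-K[0,2])/K[0,0];y=(rc[0]-K[1,2])/K[1,1]
    if c=='wrist':
        r=np.hypot(x,y);d=np.array([x/r*np.sin(r),y/r*np.sin(r),np.cos(r)]) if r>0 else np.array([0,0,1.])
        T=np.eye(4);T[:3,:3]=R.from_rotvec(pose['orientation']).as_matrix();T[:3,3]=pose['ee_pos'];E=T@np.array(m['hand_eye'])
    else: d=np.array([x,y,1]);E=np.array(m['extrinsics'])
    d=E[:3,:3]@d;return E[:3,3],d/np.linalg.norm(d)
def atz(c,rc,z,pose=None):
    o,d=ray(c,rc,pose);return o+d*(z-o[2])/d[2]
def tri(rays):
    A=sum(np.eye(3)-np.outer(d,d) for o,d in rays);b=sum((np.eye(3)-np.outer(d,d))@o for o,d in rays);return np.linalg.solve(A,b)
def proj(c,p,pose=None):
    m=bot.camera_model(c);K=np.array(m['K'])
    if c=='wrist':
        T=np.eye(4);T[:3,:3]=R.from_rotvec(pose['orientation']).as_matrix();T[:3,3]=pose['ee_pos'];E=T@np.array(m['hand_eye'])
    else:E=np.array(m['extrinsics'])
    q=E[:3,:3].T@(np.array(p)-E[:3,3])
    if c=='wrist':
        t=np.arctan2(np.hypot(q[0],q[1]),q[2]);n=np.hypot(q[0],q[1]);u=q[:2]/n*t
    else:u=q[:2]/q[2]
    return K[0,0]*u[0]+K[0,2],K[1,1]*u[1]+K[1,2]
def totool(p,o):
    return R.from_rotvec(o['orientation']).as_matrix().T@(np.array(p)-o['ee_pos'])*1000
E
python3 - <<'E'
from h import *
pr=lambda *a:print(*[np.round(x,4) if not isinstance(x,str) else x for x in a])
pr('knob',atz('top',(203.3,258.6),.1175),atz('side',(165.1,276.8),.13))
pr('bore',atz('top',(184.6,359.4),.102),atz('side',(205.7,374.3),.102))
pr('grip',tri([ray('top',(190.4,399.7)),ray('side',(220.6,412.9))]))
pr('tip',atz('top',(186.3,383.3),.14))
pr('stand',atz('top',(195.3,373.7),.0),'rack',atz('top',(205,275.7),0))
pr('spare',atz('top',(200,289),.1))
o=bot.get_obs();print(R.from_rotvec(o['orientation']).as_matrix().round(3))
im=cv2.imread('pics/side0.png')[130:290,250:450];cv2.imwrite('pics/crop.png',cv2.resize(im,None,fx=3.5,fy=3.5,interpolation=cv2.INTER_CUBIC))
E
```

```text
knob [0.5587 0.2373 0.1175] [0.5574 0.2379 0.13  ]
bore [ 0.6248 -0.0581  0.102 ] [ 0.6293 -0.0471  0.102 ]
grip [ 0.6038 -0.1724  0.1441]
tip [ 0.6145 -0.1245  0.14  ]
stand [ 0.6101 -0.1119  0.    ] rack [0.5709 0.1994 0.    ]
spare [0.5734 0.15   0.1   ]
[[-0.964  0.266 -0.   ]
 [ 0.266  0.964 -0.   ]
 [-0.    -0.    -1.   ]]
```

View pics/crop.png

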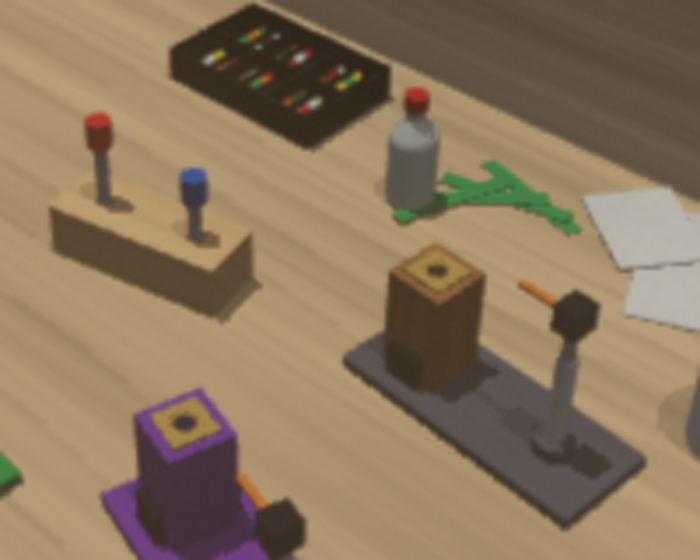

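The crop confirms it: the red rod is in the rack at crop (98,133), the wooden block's bore at (437,270), and the gauge cap at (573,315) with its orange pointer towards the bore. Next I'll compute the approach rows, turning the tool so it closes along the stand's x axis.

```bash
cat >> h.py <<'E'
def rows(goal,yaw_y,n,o=None):
    # yaw_y: desired world angle (deg) of tool y; prints n rows
    o=o or bot.get_obs();M=R.from_rotvec(o['orientation']).as_matrix()
    a=np.degrees(np.arctan2(M[1,1],M[0,1]));da=(yaw_y-a)/n;st=(np.array(goal)-o['ee_pos'])/n*1000
    for i in range(n):
        Mi=R.from_euler('z',da*i,degrees=True).as_matrix()@M
        print('{"dp":%s,"roll":%.1f}'%(np.round(Mi.T@st,1).tolist(),-da))
E
python3 - <<'E'
from h import *
rows([.558,.237,.24],-10.8,10)
E
```

```text
{"dp":[-47.5, -22.3, -0.4],"roll":8.5}
{"dp":[-50.3, -15.0, -0.4],"roll":8.5}
{"dp":[-52.0, -7.4, -0.4],"roll":8.5}
{"dp":[-52.5, 0.4, -0.4],"roll":8.5}
{"dp":[-51.8, 8.2, -0.4],"roll":8.5}
{"dp":[-50.1, 15.8, -0.4],"roll":8.5}
{"dp":[-47.2, 23.1, -0.4],"roll":8.5}
{"dp":[-43.2, 29.8, -0.4],"roll":8.5}
{"dp":[-38.3, 35.9, -0.4],"roll":8.5}
{"dp":[-32.5, 41.2, -0.4],"roll":8.5}
```

Request:
arm_command --deltas '[{"dp": [-47.5, -22, 0], "roll": 8.5, "jaw": 0}, {"dp": [-50, -15, 0], "roll": 8.5, "jaw": 0}, {"dp": [-52, -7.5, 0], "roll": 8.5, "jaw": 0}, {"dp": [-52.5, 0.5, 0], "roll": 8.5, "jaw": 0}, {"dp": [-52, 8, 0], "roll": 8.5, "jaw": 0}]' --grip_force 30

```text
t: 1.52
ee_pos: [0.3599, 0.407, 0.2359]
orientation: [1.527, 2.745, 0.001]
contact_force: [0.5, -0.2, -0.2]
gripper_width: 1.0
grip_force: 0.0
```

Request:
arm_command --deltas '[{"dp": [-50, 16, 0], "roll": 8.5, "jaw": 0}, {"dp": [-47, 23, 0], "roll": 8.5, "jaw": 0}, {"dp": [-43, 30, 0], "roll": 8.5, "jaw": 0}, {"dp": [-38.5, 36, 0], "roll": 8.5, "jaw": 0}, {"dp": [-32.5, 41, 0], "roll": 8.5, "jaw": 0}]'

```text
t: 2.15
ee_pos: [0.5602, 0.2376, 0.2358]
orientation: [2.419, 2.005, 0.001]
contact_force: [0.4, 0.7, 0.6]
gripper_width: 0.999
grip_force: 0.0
```

Request:
arm_command --deltas '[{"dp": [0, 0, 0], "roll": 0, "jaw": 0}, {"dp": [0, 0, 0], "roll": 0, "jaw": 0}]'

```text
t: 2.4
ee_pos: [0.5588, 0.2389, 0.2354]
orientation: [-2.413, -2.011, 0.001]
contact_force: [-0.5, 0.4, 0.2]
gripper_width: 1.001
grip_force: 0.0
```

Run:
```python
from h import *
o=bot.get_obs();print(o['t'],o['ee_pos'],o['qd'].round(3) if hasattr(o['qd'],'round') else o['qd'])
im=bot.capture('wrist');cv2.imwrite('pics/w1.png',im[:,:,::-1])
for t,z in [('rod_knob',.1175),('rod_head',.13),('spare_rod',.01),('bore_mouth',.102)]:
    for a in bot.tip_of('wrist',t)[:3]:print(t,np.round(a['pixel'],1),round(a['p'],2),atz('wrist',a['pixel'],z,o).round(4))
p=atz('top',(203.3,258.6),.1175);print('proj',proj('wrist',p,o))
for a in bot.search_frame('wrist','rod_knob')[:2]:print(a)
M=R.from_rotvec(o['orientation']).as_matrix();print(M.round(3))
```

```text
2.4 [0.55876512 0.23886442 0.23541483] [ 0.025 -0.014  0.01   0.001  0.001  0.002]
rod_knob [200.7 322.6] 0.79 [0.5621 0.2388 0.1175]
rod_head [200.5 321.9] 0.87 [0.5621 0.2429 0.13  ]
spare_rod [236.5 345.2] 0.81 [0.578  0.1526 0.01  ]
spare_rod [ 28.8 230. ] 0.23 [0.4852 0.4427 0.01  ]
bore_mouth [204.8 335.2] 0.74 [0.5725 0.228  0.102 ]
bore_mouth [211.2 108.1] 0.63 [0.317  0.2657 0.102 ]
proj (np.float64(319.2658461428205), np.float64(202.9078475346167))
{'extent': [321.6, 196.3, 26.4, 35.6], 'p': 0.82}
[[ 0.18   0.984 -0.001]
 [ 0.984 -0.18   0.   ]
 [ 0.    -0.001 -1.   ]]
```

View pics/w1.png

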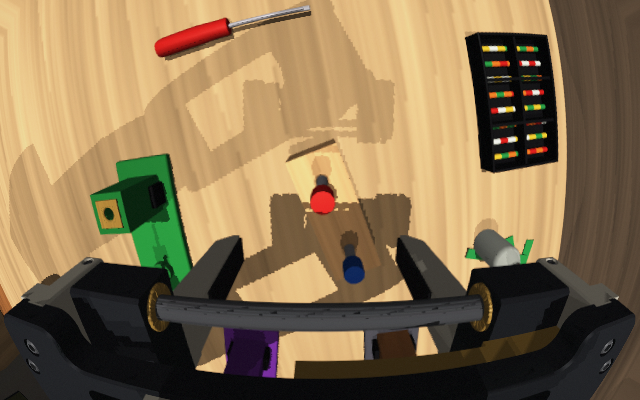

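The wrist view shows the red head at (322,202), the blue one at (353,270), and the green stand at left. The knob is at about (0.5615, 0.239), so I descend and grip.

Request:
arm_command --deltas '[{"dp": [0, 2.5, 30], "roll": 0, "jaw": 0}, {"dp": [0.5, 0, 30], "roll": 0, "jaw": 0}, {"dp": [0, 0, 30], "roll": 0, "jaw": 0.3}, {"dp": [0, 0, 30], "roll": 0, "jaw": 0.5}, {"dp": [0, 0, 0], "roll": 0, "jaw": 1}]' --grip_force 30

```text
t: 3.32
ee_pos: [0.5591, 0.2386, 0.1128]
orientation: [-2.411, -2.011, 0.008]
contact_force: [-0.3, -1.0, -0.1]
gripper_width: 0.728
grip_force: 0.0
```

Request:
arm_command --deltas '[{"dp": [0, 0, 0], "roll": 0, "jaw": 1}, {"dp": [0, 0, 0], "roll": 0, "jaw": 1}, {"dp": [0, 0, 0], "roll": 0, "jaw": 1}]'

```text
t: 3.7
ee_pos: [0.5623, 0.2392, 0.1171]
orientation: [2.413, 2.01, 0.003]
contact_force: [0.4, 0.4, -0.8]
gripper_width: 0.401
grip_force: 0.0
```

Request:
arm_command --deltas '[{"dp": [0, 0, 0], "roll": 0, "jaw": 1}, {"dp": [0, 0, 0], "roll": 0, "jaw": 1}, {"dp": [0, 0, 0], "roll": 0, "jaw": 1}]'

```text
t: 4.08
ee_pos: [0.5617, 0.2389, 0.116]
orientation: [2.414, 2.011, 0.001]
contact_force: [-1.0, -0.2, 3.0]
gripper_width: 0.232
grip_force: 30.0
```

Request:
arm_command --deltas '[{"dp": [0, 0, -25], "roll": 0, "jaw": 1}, {"dp": [0, 0, -40], "roll": 0, "jaw": 1}, {"dp": [0, 0, -40], "roll": 0, "jaw": 1}, {"dp": [-10, 0, -35], "roll": 0, "jaw": 1}, {"dp": [-34, 16.5, -10], "roll": 0, "jaw": 1}]'

```text
t: 4.7
ee_pos: [0.5704, 0.1939, 0.2687]
orientation: [2.41, 2.014, 0.006]
contact_force: [0.9, 0.3, -1.8]
gripper_width: 0.228
grip_force: 30.0
```

Request:
arm_command --deltas '[{"dp": [-50, 20, 0], "roll": 0, "jaw": 1}, {"dp": [-55, 20, 0], "roll": 0, "jaw": 1}, {"dp": [-55, 20, 0], "roll": 0, "jaw": 1}, {"dp": [-55, 20, 0], "roll": 0, "jaw": 1}, {"dp": [-55, 20, 0], "roll": 0, "jaw": 1}]'

```text
t: 5.32
ee_pos: [0.6192, -0.0928, 0.2651]
orientation: [-2.413, -2.011, 0.001]
contact_force: [0.6, 0.3, -0.7]
gripper_width: 0.231
grip_force: 30.0
```

Request:
arm_command --deltas '[{"dp": [0, 0, 0], "roll": 0, "jaw": 1}, {"dp": [0, 0, 0], "roll": 0, "jaw": 1}]'

```text
t: 5.58
ee_pos: [0.6191, -0.0908, 0.265]
orientation: [-2.413, -2.009, 0.001]
contact_force: [-0.8, 0.5, -2.3]
gripper_width: 0.225
grip_force: 30.0
```

Run:
```python
from h import *
o=bot.get_obs();print(o['t'],o['ee_pos'],o['gripper_width'])
im=bot.capture('wrist');cv2.imwrite('pics/w2.png',im[:,:,::-1])
for t,z in [('bore_mouth',.102),('pointer_grip',.144),('pointer_tip',.144),('rod_tip',o['ee_pos'][2]-.1055),('stand',0)]:
    for a in bot.tip_of('wrist',t)[:3]:print(t,np.round(a['pixel'],1),round(a['p'],2),atz('wrist',a['pixel'],z,o).round(4))
M=R.from_rotvec(o['orientation']).as_matrix();print(M.round(4))
bot.capture('side')
for a in bot.tip_of('side','rod_head')[:2]+bot.tip_of('side','rod_tip')[:2]:print(a)
print(proj('side',o['ee_pos']+[0,0,.0145]),proj('side',o['ee_pos']-[0,0,.1055]))
```

```text
5.575 [ 0.61911017 -0.09083762  0.26497081] 0.2245559197524443
bore_mouth [172.1 120.8] 0.81 [ 0.3906 -0.0261  0.102 ]
bore_mouth [150.9 320.3] 0.66 [ 0.6274 -0.0521  0.102 ]
bore_mouth [275.6 319.7] 0.38 [ 0.601  -0.1932  0.102 ]
pointer_grip [66.6 45.1] 0.85 [0.3349 0.1265 0.144 ]
pointer_grip [266.6 124.9] 0.63 [ 0.3825 -0.1293  0.144 ]
pointer_grip [203.9 318.9] 0.22 [ 0.6184 -0.0941  0.144 ]
pointer_tip [233.3 118.9] 0.92 [ 0.3933 -0.0884  0.144 ]
pointer_tip [32.8 42.2] 0.8 [0.3336 0.1724 0.144 ]
rod_tip [204.6 318.3] 0.83 [ 0.6187 -0.0899  0.1595]
rod_tip [184.7 321.1] 0.73 [ 0.6242 -0.0729  0.1595]
rod_tip [ 21. 418.] 0.47 [0.7298 0.0532 0.1595]
stand [32.4 97.1] 0.92 [0.3139 0.2047 0.    ]
stand [192.6 162.6] 0.9 [ 0.3795 -0.0787  0.    ]
stand [183.7 322.3] 0.78 [ 0.6197 -0.1108  0.    ]
[[ 1.814e-01  9.834e-01 -1.100e-03]
 [ 9.834e-01 -1.814e-01  8.000e-04]
 [ 6.000e-04 -1.300e-03 -1.000e+00]]
{'pixel': [153.0, 392.2], 'p': 0.74}
{'pixel': [194.9, 384.5], 'p': 0.74}
(np.float64(392.83892971805085), np.float64(154.79571004480033)) (np.float64(387.944474808122), np.float64(197.1816266938859))
```

View pics/w2.png

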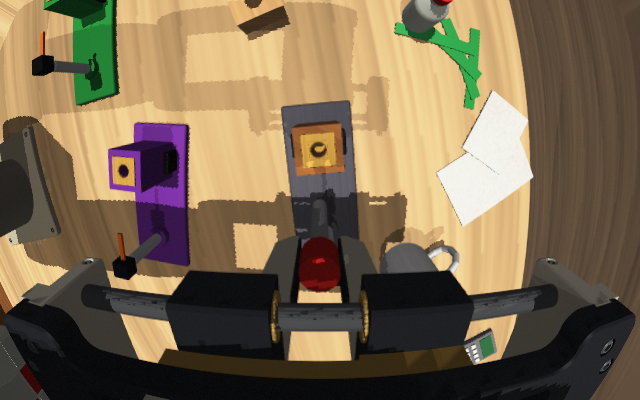

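The wrist view shows the bore at (319,150), the rod in the grip with its head at (319,264), and the tip at about (318,205). I move the tip over the bore and down to about 12 mm above the mouth.

Request:
arm_command --deltas '[{"dp": [20, 0.7, 0], "roll": 0, "jaw": 1}, {"dp": [19, 0.7, 0], "roll": 0, "jaw": 1}, {"dp": [0, 0, 25], "roll": 0, "jaw": 1}, {"dp": [0, 0, 20], "roll": 0, "jaw": 1}, {"dp": [0, 0, 0], "roll": 0, "jaw": 1}]' --grip_force 45

```text
t: 6.65
ee_pos: [0.6264, -0.052, 0.2178]
orientation: [-2.41, -2.009, 0.005]
contact_force: [-0.4, 0.1, -1.8]
gripper_width: 0.23
grip_force: 45.0
```

Request:
arm_command --deltas '[{"dp": [0, 0, 0], "roll": 0, "jaw": 1}]'

```text
t: 6.78
ee_pos: [0.628, -0.0528, 0.2211]
orientation: [2.414, 2.011, 0.0]
contact_force: [0.8, 0.6, -1.0]
gripper_width: 0.231
grip_force: 45.0
```

Run:
```python
from h import *
o=bot.get_obs();print(o['ee_pos'],o['contact_force'])
ims=[]
for c,(u,v) in [('side',(375,190)),('wrist',(319,200)),('top',(358,186))]:
    im=bot.capture(c)[:,:,::-1];ims.append(cv2.resize(im[v-50:v+50,u-50:u+50],(400,400),interpolation=cv2.INTER_CUBIC)if c!='top' else None)
    print(c,[(np.round(a['pixel'],1).tolist(),round(a['p'],2)) for t in('rod_tip','bore_mouth') for a in bot.tip_of(c,t)[:3]], proj(c,o['ee_pos']-[0,0,.1055],o))
cv2.imwrite('pics/c3.png',np.hstack(ims[:2]))
```

```text
[ 0.62804968 -0.05284029  0.22113783] [ 0.81847643  0.58026452 -0.99463543]
side [([201.7, 376.7], 0.66), ([204.4, 377.4], 0.38), ([249.9, 305.0], 0.88), ([205.3, 375.3], 0.72), ([216.3, 199.5], 0.58)] (np.float64(376.1982831677951), np.float64(202.7465600998774))
wrist [([205.4, 319.3], 0.6), ([18.4, 247.7], 0.34), ([5.6, 29.7], 0.93), ([214.4, 105.2], 0.74), ([201.1, 314.3], 0.61)] (np.float64(318.82622614721794), np.float64(205.50266014929682))
top [([185.1, 356.9], 0.86), ([287.0, 245.8], 0.71)] (np.float64(357.97851335775533), np.float64(182.62491934233165))
```

View pics/c3.png

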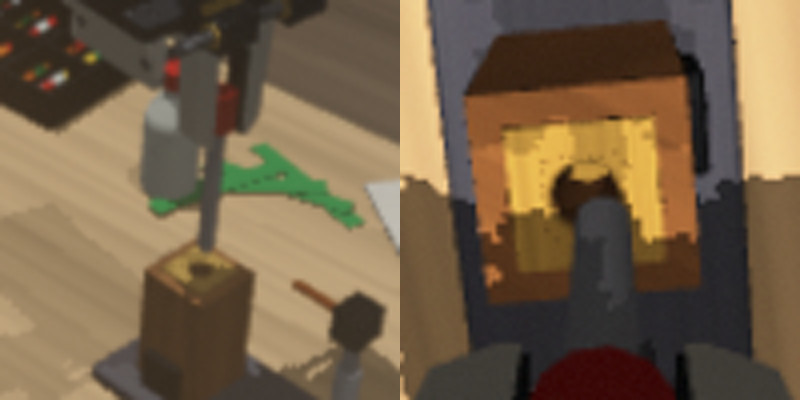

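The left crop (side view) shows the tip just above the mouth. In the right crop (wrist view) the hole centre is at about crop (588,192) and the tip is slightly to its right at about (602,208). I compute the offset.

Run:
```python
from h import *
o=bot.get_obs();M=R.from_rotvec(o['orientation']).as_matrix()
im=cv2.imread('pics/c3.png')[:,400:];hsv=cv2.cvtColor(im,cv2.COLOR_BGR2HSV)
br=((hsv[...,1]>110)&(hsv[...,2]<95)).astype(np.uint8)[140:240,130:240]
ys,xs=np.nonzero(br);print(len(xs),xs.min()+130,xs.max()+130,ys.min()+140,ys.max()+140)
for rc in [(150+192/4,269+188/4),(201.1,314.3)]:
    b=atz('wrist',rc,.102,o);print(b,M.T@(b-o['ee_pos'])*1000)
t=o['ee_pos']-[0,0,.1055]
for z in (.1155,.102): print(z,proj('wrist',[*t[:2],z],o))
b=atz('wrist',(198,316),.102,o)
print('side',proj('side',b),'top',proj('top',b))
```

```text
1999 152 236 167 239
[ 0.62593159 -0.04977614  0.102     ] [  2.79733749  -2.60242779 118.89914712]
[ 0.62388411 -0.0523738   0.102     ] [ -0.1274921   -4.1469052  118.89856755]
0.1155 (np.float64(318.8195454977916), np.float64(205.53168060255592))
0.102 (np.float64(318.8336071173602), np.float64(200.96822776953115))
side (np.float64(374.3224581747572), np.float64(206.78158574058875)) top (np.float64(356.59696018920204), np.float64(184.1410095225132))
```

Request:
arm_command --deltas '[{"dp": [1.5, -2.6, 0], "roll": 0, "jaw": 1}, {"dp": [0, 0, 6], "roll": 0, "jaw": 1}, {"dp": [0, 0, 6], "roll": 0, "jaw": 1}, {"dp": [0, 0, 4], "roll": 0, "jaw": 1}, {"dp": [0, 0, 0], "roll": 0, "jaw": 1}]'

```text
t: 7.85
ee_pos: [0.6252, -0.0509, 0.2039]
orientation: [-2.413, -2.01, 0.001]
contact_force: [-0.8, -0.6, -1.9]
gripper_width: 0.227
grip_force: 45.0
```

Request:
arm_command --deltas '[{"dp": [0, 0, 3], "roll": 0, "jaw": 1}, {"dp": [0, 0, 0], "roll": 0, "jaw": 1}]'

```text
t: 8.1
ee_pos: [0.6255, -0.0509, 0.2014]
orientation: [-2.414, -2.011, 0.0]
contact_force: [-0.3, -0.7, -0.9]
gripper_width: 0.229
grip_force: 45.0
```

The tip is in the bore with no load. I go down quickly to about 21 mm depth, then in small steps while watching the force.

Request:
arm_command --deltas '[{"dp": [0, 0, 5], "roll": 0, "jaw": 1}, {"dp": [0, 0, 5], "roll": 0, "jaw": 1}, {"dp": [0, 0, 4], "roll": 0, "jaw": 1}, {"dp": [0, 0, 0], "roll": 0, "jaw": 1}]'

```text
t: 8.6
ee_pos: [0.6252, -0.0509, 0.1869]
orientation: [-2.413, -2.01, 0.001]
contact_force: [0.1, -0.2, -1.1]
gripper_width: 0.227
grip_force: 45.0
```

Request:
arm_command --deltas '[{"dp": [0, 0, 1.5], "roll": 0, "jaw": 1}, {"dp": [0, 0, 1.5], "roll": 0, "jaw": 1}, {"dp": [0, 0, 1.5], "roll": 0, "jaw": 1}, {"dp": [0, 0, 0], "roll": 0, "jaw": 1}]'

```text
t: 9.1
ee_pos: [0.6255, -0.0509, 0.1829]
orientation: [-2.413, -2.011, 0.0]
contact_force: [-0.1, 0.1, -1.9]
gripper_width: 0.228
grip_force: 45.0
```

Request:
arm_command --deltas '[{"dp": [0, 0, 1.5], "roll": 0, "jaw": 1}, {"dp": [0, 0, 1.5], "roll": 0, "jaw": 1}, {"dp": [0, 0, 1.5], "roll": 0, "jaw": 1}, {"dp": [0, 0, 0], "roll": 0, "jaw": 1}]'

```text
t: 9.6
ee_pos: [0.6254, -0.0509, 0.1784]
orientation: [-2.413, -2.011, 0.0]
contact_force: [-0.9, 0.2, -2.2]
gripper_width: 0.225
grip_force: 45.0
```

Request:
arm_command --deltas '[{"dp": [0, 0, 1.5], "roll": 0, "jaw": 1}, {"dp": [0, 0, 1.5], "roll": 0, "jaw": 1}, {"dp": [0, 0, 1.5], "roll": 0, "jaw": 1}, {"dp": [0, 0, 1.5], "roll": 0, "jaw": 1}]'

```text
t: 10.1
ee_pos: [0.6256, -0.051, 0.1725]
orientation: [2.414, 2.011, 0.0]
contact_force: [-0.2, -0.4, -2.0]
gripper_width: 0.23
grip_force: 45.0
```

Request:
arm_command --deltas '[{"dp": [0, 0, 1.5], "roll": 0, "jaw": 1}, {"dp": [0, 0, 1.5], "roll": 0, "jaw": 1}, {"dp": [0, 0, 1.5], "roll": 0, "jaw": 1}, {"dp": [0, 0, 1.5], "roll": 0, "jaw": 1}]'

```text
t: 10.6
ee_pos: [0.6259, -0.051, 0.1674]
orientation: [2.413, 2.011, 0.001]
contact_force: [-1.4, -0.1, 5.1]
gripper_width: 0.229
grip_force: 45.0
```

Request:
arm_command --deltas '[{"dp": [0, 0, 1.5], "roll": 0, "jaw": 1}, {"dp": [0, 0, 1.5], "roll": 0, "jaw": 1}, {"dp": [0, 0, 1.5], "roll": 0, "jaw": 1}, {"dp": [0, 0, 0.5], "roll": 0, "jaw": 1}]'

```text
t: 11.1
ee_pos: [0.6257, -0.051, 0.1615]
orientation: [2.414, 2.011, 0.0]
contact_force: [-0.1, -0.5, 4.4]
gripper_width: 0.229
grip_force: 45.0
```

Request:
arm_command --deltas '[{"dp": [0, 0, 1], "roll": 0, "jaw": 1}, {"dp": [0, 0, 0.7], "roll": 0, "jaw": 1}, {"dp": [0, 0, 0.3], "roll": 0, "jaw": 1}]'

```text
t: 11.48
ee_pos: [0.6258, -0.051, 0.1601]
orientation: [2.413, 2.011, 0.001]
contact_force: [-2.2, 0.1, 7.6]
gripper_width: 0.231
grip_force: 45.0
```

Request:
arm_command --deltas '[{"dp": [0, 0, 1], "roll": 0, "jaw": 1}, {"dp": [0, 0, 0.5], "roll": 0, "jaw": 1}, {"dp": [0, 0, 0], "roll": 0, "jaw": 1}]'

```text
t: 11.85
ee_pos: [0.626, -0.051, 0.1593]
orientation: [2.413, 2.01, 0.001]
contact_force: [-2.2, 0.8, 10.2]
gripper_width: 0.23
grip_force: 45.0
```

Request:
arm_command --deltas '[{"dp": [0, 0, 0.7], "roll": 0, "jaw": 1}, {"dp": [0, 0, 0], "roll": 0, "jaw": 1}, {"dp": [0, 0, 0], "roll": 0, "jaw": 1}]'

```text
t: 12.22
ee_pos: [0.6261, -0.051, 0.1589]
orientation: [2.413, 2.01, 0.002]
contact_force: [-2.9, 0.6, 11.5]
gripper_width: 0.226
grip_force: 45.0
```

Request:
arm_command --deltas '[{"dp": [0, 0.5, 0.8], "roll": 0, "jaw": 1}, {"dp": [0, 0, 0], "roll": 0, "jaw": 1}, {"dp": [0, 0, 0], "roll": 0, "jaw": 1}]'

```text
t: 12.6
ee_pos: [0.6265, -0.0511, 0.1584]
orientation: [2.413, 2.01, 0.001]
contact_force: [-4.3, 0.7, 14.4]
gripper_width: 0.227
grip_force: 45.0
```

Request:
arm_command --deltas '[{"dp": [0, 0, 0.6], "roll": 0, "jaw": 1}, {"dp": [0, 0, 0], "roll": 0, "jaw": 1}, {"dp": [0, 0, 0], "roll": 0, "jaw": 1}]'

```text
t: 12.98
ee_pos: [0.6265, -0.0511, 0.1581]
orientation: [2.413, 2.01, 0.002]
contact_force: [-4.8, 1.0, 14.5]
gripper_width: 0.226
grip_force: 45.0
```

Request:
arm_command --deltas '[{"dp": [0, -1.2, 0], "roll": 0, "jaw": 1}, {"dp": [0, 0, 0.5], "roll": 0, "jaw": 1}, {"dp": [0, 0, 0], "roll": 0, "jaw": 1}, {"dp": [0, 0, 0], "roll": 0, "jaw": 1}]'

```text
t: 13.48
ee_pos: [0.626, -0.051, 0.1581]
orientation: [2.412, 2.009, 0.003]
contact_force: [-3.4, 1.1, 16.0]
gripper_width: 0.225
grip_force: 45.0
```

Bottomed solidly at about 16 N. I ease off, release, rise and look.

Request:
arm_command --deltas '[{"dp": [0, 0, -2], "roll": 0, "jaw": 1}, {"dp": [0, 0, -1], "roll": 0, "jaw": 0.9}, {"dp": [0, 0, 0], "roll": 0, "jaw": 0.3}, {"dp": [0, 0, 0], "roll": 0, "jaw": 0.3}, {"dp": [0, 0, 0], "roll": 0, "jaw": 0.3}]'

```text
t: 14.1
ee_pos: [0.6244, -0.0508, 0.1577]
orientation: [-2.413, -2.01, 0.001]
contact_force: [0.5, 0.9, 0.5]
gripper_width: 0.502
grip_force: 0.0
```

Request:
arm_command --deltas '[{"dp": [0, 0, 0], "roll": 0, "jaw": 0.2}, {"dp": [0, 0, 0], "roll": 0, "jaw": 0.2}, {"dp": [0, 0, -10], "roll": 0, "jaw": 0.2}, {"dp": [0, 0, -35], "roll": 0, "jaw": 0.2}, {"dp": [0, 0, -40], "roll": 0, "jaw": 0}]'

```text
t: 14.72
ee_pos: [0.6244, -0.0507, 0.2445]
orientation: [-2.413, -2.01, 0.001]
contact_force: [0.9, -0.4, 0.5]
gripper_width: 0.866
grip_force: 0.0
```

Request:
arm_command --deltas '[{"dp": [-40, 0, -15], "roll": 0, "jaw": 0}, {"dp": [-50, 0, 0], "roll": 0, "jaw": 0}, {"dp": [-30, 0, 0], "roll": 0, "jaw": 0}, {"dp": [0, 0, 0], "roll": 0, "jaw": 0}, {"dp": [0, 0, 0], "roll": 0, "jaw": 0}]'

```text
t: 15.35
ee_pos: [0.6034, -0.1684, 0.2591]
orientation: [2.414, 2.011, 0.001]
contact_force: [0.2, 0.8, -0.7]
gripper_width: 1.0
grip_force: 0.0
```

Run:
```python
from h import *
o=bot.get_obs();M=R.from_rotvec(o['orientation']).as_matrix();print(o['t'],o['ee_pos'])
cv2.imwrite('pics/w4.png',bot.capture('wrist')[:,:,::-1]);cv2.imwrite('pics/s4.png',bot.capture('side')[:,:,::-1])
for t,z in [('pointer_grip',.144),('pointer_tip',.144),('rod_head',.173),('bore_mouth',.102)]:
    for a in bot.tip_of('wrist',t)[:3]:
        b=atz('wrist',a['pixel'],z,o);print(t,np.round(a['pixel'],1),round(a['p'],2),b.round(4),(M.T@(b-o['ee_pos'])*1000).round(1))
    for a in bot.tip_of('side',t)[:4]: print(' side',np.round(a['pixel'],1),round(a['p'],2))
a=cv2.imread('pics/w4.png')[60:340,180:460];b=cv2.imread('pics/s4.png')[130:270,330:470]
cv2.imwrite('pics/c4.png',np.hstack([cv2.resize(x,(400,400),interpolation=cv2.INTER_CUBIC) for x in(a,b)]))
```

```text
15.35 [ 0.60340562 -0.16835061  0.25905173]
pointer_grip [ 3.7 43. ] 0.91 [0.3276 0.1298 0.144 ] [ 243.4 -325.2  115. ]
pointer_grip [209.1 108.8] 0.86 [ 0.3808 -0.1357  0.144 ] [  -8.2 -224.9  114.9]
pointer_grip [197.9 329.5] 0.56 [ 0.6135 -0.1661  0.144 ] [  4.    9.4 115.1]
 side [281.3 327.4] 0.77
 side [231.5 219.7] 0.76
 side [224.  411.8] 0.63
pointer_tip [167.9 107. ] 0.68 [ 0.3957 -0.0931  0.144 ] [  36.5 -218.   115. ]
 side [264.5 322.2] 0.77
 side [211.9 398.4] 0.68
 side [218.4 212.7] 0.57
rod_head [ 58.4 321.1] 0.67 [ 0.6268 -0.0499  0.173 ] [120.7   1.6  86.1]
rod_head [ 70.1 317.5] 0.63 [ 0.6226 -0.0583  0.173 ] [111.6  -1.1  86.1]
 side [183.7 377.7] 0.55
 side [222.5 412.9] 0.21
bore_mouth [103. 114.] 0.88 [ 0.3933 -0.0236  0.102 ] [ 104.4 -232.9  157. ]
bore_mouth [199.8 329.1] 0.29 [ 0.612  -0.1804  0.102 ] [-10.4  10.5 157.1]
 side [205.4 375. ] 0.94
 side [249.6 307.4] 0.87
 side [211. 198.] 0.86
```

View pics/c4.png

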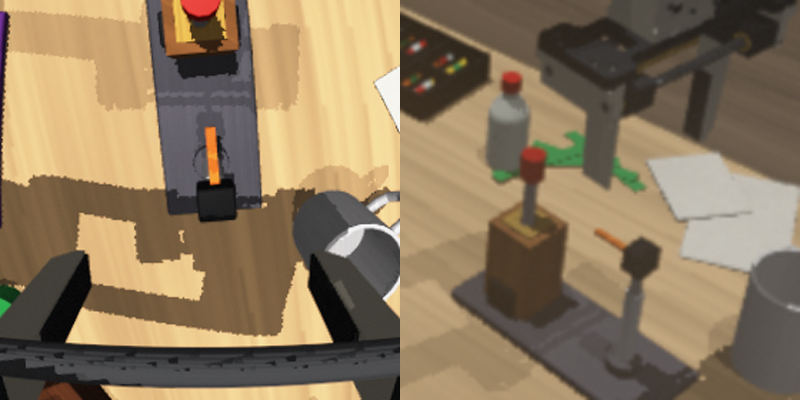

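The rod stands free in the bore. The wrist crop shows the cap at (216,200) and the pointer tip at (211,128). The side view shows the pointer well below the red head. I triangulate.

Run:
```python
from h import *
o=bot.get_obs();M=R.from_rotvec(o['orientation']).as_matrix()
c=tri([ray('wrist',(199.5,330.8),o),ray('side',(220.5,413))]);t=tri([ray('wrist',(149.6,327.7),o),ray('side',(211.9,398.4))])
print('cap',c,totool(c,o),'tip',t,np.degrees(np.arctan2(*(t-c)[:2])))
h=tri([ray('wrist',(58.4,321.1),o),ray('side',(183.7,377.7))]);print('head',h)
for z in(.168,.172,.176):print(z,proj('side',[.6255,-.0505,z]),proj('side',[.6255,-.0505,z-.0125]))
```

```text
cap [ 0.6136495  -0.16951965  0.13660829] [  0.94247761  10.41673203 121.87943097] tip [ 0.61904373 -0.12473018  0.1331127 ] 6.867352149645306
head [ 0.626926   -0.05152847  0.17556196]
0.168 (np.float64(376.3613251851403), np.float64(186.175353593911)) (np.float64(375.9868558248472), np.float64(190.2418690337768))
0.172 (np.float64(376.4823372479096), np.float64(184.86123427243635)) (np.float64(376.10608169475347), np.float64(188.94714670876255))
0.176 (np.float64(376.60392937594355), np.float64(183.54081578578285)) (np.float64(376.2258748192941), np.float64(187.646264334426))
```

Request:
arm_command --deltas '[{"dp": [1, 10.4, 0], "roll": -4, "jaw": 0}, {"dp": [0, 0, 35], "roll": 0, "jaw": 0}, {"dp": [0, 0, 40], "roll": 0, "jaw": 0}, {"dp": [0, 0, 30], "roll": 0, "jaw": 0}, {"dp": [0, 0, 18], "roll": 0, "jaw": 0.3}]' --grip_force 20

```text
t: 16.48
ee_pos: [0.6127, -0.1694, 0.1335]
orientation: [-2.34, -2.093, 0.002]
contact_force: [0.2, 0.0, -0.6]
gripper_width: 0.935
grip_force: 0.0
```

Request:
arm_command --deltas '[{"dp": [0, 0, 0], "roll": 0, "jaw": 0.5}, {"dp": [0, 0, 0], "roll": 0, "jaw": 0.6}, {"dp": [0, 0, 0], "roll": 0, "jaw": 0.7}, {"dp": [0, 0, 0], "roll": 0, "jaw": 1}, {"dp": [0, 0, 0], "roll": 0, "jaw": 1}]'

```text
t: 17.1
ee_pos: [0.6139, -0.1698, 0.1361]
orientation: [2.341, 2.094, 0.001]
contact_force: [0.5, -0.4, -0.1]
gripper_width: 0.405
grip_force: 0.0
```

Request:
arm_command --deltas '[{"dp": [0, 0, 0], "roll": 0, "jaw": 1}, {"dp": [0, 0, 0], "roll": 0, "jaw": 1}]'

```text
t: 17.35
ee_pos: [0.614, -0.1698, 0.1357]
orientation: [2.341, 2.094, 0.001]
contact_force: [3.0, -0.5, -0.4]
gripper_width: 0.255
grip_force: 20.0
```

Cap gripped (24 mm). I lift most of the way, then measure.

Request:
arm_command --deltas '[{"dp": [0, 0, -8], "roll": 0, "jaw": 1}, {"dp": [0, 0, -8], "roll": 0, "jaw": 1}, {"dp": [0, 0, -8], "roll": 0, "jaw": 1}, {"dp": [0, 0, -8], "roll": 0, "jaw": 1}, {"dp": [0, 0, 0], "roll": 0, "jaw": 1}]'

```text
t: 17.98
ee_pos: [0.614, -0.1698, 0.1683]
orientation: [2.341, 2.094, 0.001]
contact_force: [0.5, 0.0, 3.2]
gripper_width: 0.259
grip_force: 20.0
```

Request:
arm_command --deltas '[{"dp": [0, 0, 0], "roll": 0, "jaw": 1}]'

```text
t: 18.1
ee_pos: [0.614, -0.1698, 0.1681]
orientation: [2.341, 2.094, 0.001]
contact_force: [1.0, 0.3, 3.2]
gripper_width: 0.258
grip_force: 20.0
```

Run:
```python
from h import *
o=bot.get_obs();print(o['t'],o['ee_pos'],o['contact_force'],o['gripper_width'])
im=bot.capture('side');cv2.imwrite('pics/s5.png',im[:,:,::-1])
for t in('pointer_tip','rod_head'):print(t,[(np.round(a['pixel'],1).tolist(),round(a['p'],2)) for a in bot.tip_of('side',t)[:4]])
tip=np.array([.6136,-.1695])+.047*np.array([.11,.994])
for z in(.160,.165,.17,.175):print(z,np.round(proj('side',[*tip,z]),1),np.round(proj('side',[.6262,-.051,z]),1))
hsv=cv2.cvtColor(im,cv2.COLOR_RGB2HSV);sub=hsv[150:240,360:440]
for n,lo,hi in(('orange',6,16),('red',0,4)):
    m=(sub[...,0]>=lo)&(sub[...,0]<=hi)&(sub[...,1]>180)&(sub[...,2]>90);y,x=np.nonzero(m);print(n,len(x),[(int(r+150),int(x[y==r].min()+360),int(x[y==r].max()+360)) for r in np.unique(y)])
cv2.imwrite('pics/c5.png',cv2.resize(im[150:230,350:450,::-1],(800,600)[:1]*1+(640,) if 0 else (700,560),interpolation=cv2.INTER_NEAREST))
```

```text
18.1 [ 0.61396731 -0.16980373  0.16808463] [1.00637242 0.30270911 3.23444451] 0.2579530085519206
pointer_tip [([264.2, 321.2], 0.62), ([220.1, 212.7], 0.53)]
rod_head [([181.1, 373.8], 0.69)]
0.16 [398.9 202.9] [376.5 188.7]
0.165 [399.2 201.2] [376.6 187.1]
0.17 [399.4 199.6] [376.8 185.5]
0.175 [399.6 197.9] [376.9 183.8]
orange 0 []
red 31 [(156, 367, 370), (157, 367, 371), (158, 367, 371), (182, 375, 377), (183, 374, 378), (184, 373, 377), (185, 374, 377)]
```

View pics/c5.png

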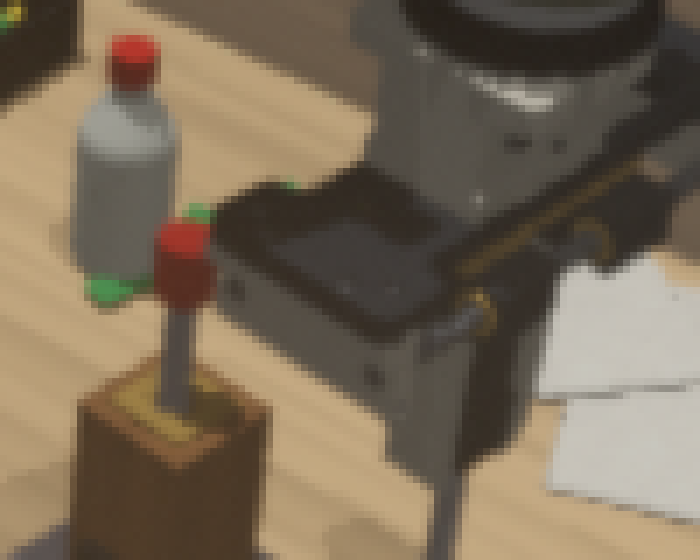

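The side view shows the head top at about (376,184), while the gripper hides the pointer. I release, rise and compare both in the same picture.

Request:
arm_command --deltas '[{"dp": [0, 0, 0], "roll": 0, "jaw": 0.5}, {"dp": [0, 0, 0], "roll": 0, "jaw": 0.3}, {"dp": [0, 0, 0], "roll": 0, "jaw": 0.2}, {"dp": [0, 0, 0], "roll": 0, "jaw": 0.2}, {"dp": [0, 0, -30], "roll": 0, "jaw": 0}]'

```text
t: 18.88
ee_pos: [0.6117, -0.1691, 0.1944]
orientation: [-2.338, -2.09, 0.005]
contact_force: [-0.5, 0.9, 0.6]
gripper_width: 0.746
grip_force: 0.0
```

Request:
arm_command --deltas '[{"dp": [0, 0, -40], "roll": 0, "jaw": 0}, {"dp": [0, 0, -30], "roll": 0, "jaw": 0}, {"dp": [0, 0, 0], "roll": 0, "jaw": 0}, {"dp": [0, 0, 0], "roll": 0, "jaw": 0}]'

```text
t: 19.38
ee_pos: [0.6133, -0.1697, 0.2663]
orientation: [-2.341, -2.093, 0.001]
contact_force: [0.3, 0.1, -0.8]
gripper_width: 0.999
grip_force: 0.0
```

Run:
```python
from h import *
o=bot.get_obs();print(o['t'],o['ee_pos'])
im=bot.capture('side');w=bot.capture('wrist');cv2.imwrite('pics/s6.png',im[:,:,::-1]);cv2.imwrite('pics/w6.png',w[:,:,::-1])
for c in('side','wrist'):
  for t in('pointer_tip','pointer_grip','rod_head'):print(c,t,[(np.round(a['pixel'],1).tolist(),round(a['p'],2)) for a in bot.tip_of(c,t)[:4]])
tip=np.array([.6136,-.1695])+.047*np.array([.11,.994])
for z in(.160,.165,.17,.175):print(z,np.round(proj('side',[*tip,z]),1),np.round(proj('side',[.6136,-.1695,z]),1),np.round(proj('side',[.6262,-.051,z]),1),np.round(proj('wrist',[*tip,z],o),1),np.round(proj('wrist',[.6262,-.051,z],o),1))
print('bore',proj('side',[.6262,-.051,.102]))
a=im[160:235,355:455,::-1];b=w[0:220,210:430,::-1]
cv2.imwrite('pics/c6.png',np.hstack([cv2.resize(a,(440,330),interpolation=cv2.INTER_CUBIC),cv2.resize(b,(330,330))]))
```

```text
19.375 [ 0.61326312 -0.16965864  0.26630877]
side pointer_tip [([266.6, 320.9], 0.81), ([203.2, 399.5], 0.75), ([219.3, 211.2], 0.69), ([362.3, 390.9], 0.68)]
side pointer_grip [([210.6, 415.1], 0.73), ([280.7, 327.7], 0.53), ([231.7, 219.8], 0.49)]
side rod_head [([183.6, 374.0], 0.71)]
wrist pointer_tip [([152.2, 102.2], 0.8), ([156.1, 321.2], 0.71)]
wrist pointer_grip [([193.1, 106.1], 0.65)]
wrist rod_head [([57.9, 320.2], 0.97), ([264.8, 176.7], 0.7)]
0.16 [398.9 202.9] [414.6 212.8] [376.5 188.7] [319.3 150.9] [318.6  64. ]
0.165 [399.2 201.2] [414.8 211.1] [376.6 187.1] [319.3 151.7] [318.6  63.1]
0.17 [399.4 199.6] [415.1 209.5] [376.8 185.5] [319.3 152.6] [318.6  62.2]
0.175 [399.6 197.9] [415.4 207.8] [376.9 183.8] [319.3 153.5] [318.5  61.2]
bore (np.float64(374.7730353844726), np.float64(206.9433807756617))
```

View pics/c6.png

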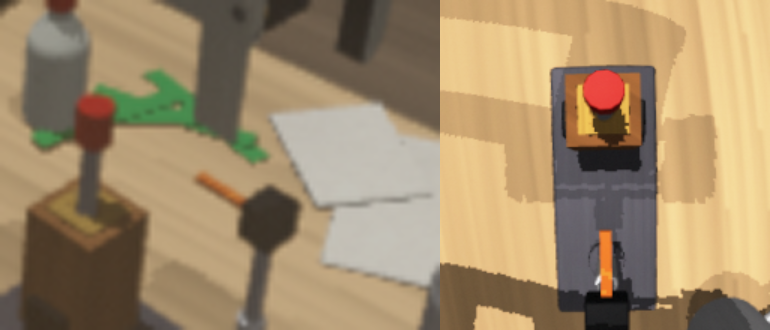

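The side crop shows the pointer tip at about px (400,201) and the head top at (376.6,183.5), so the pointer is still roughly 8 mm low. I refine with colour masks: silhouette centres and the pointer's centreline.

```bash
cat > meas.py <<'E'
from h import *
def meas(im,cap=(.6136,-.1695),bore=(.6262,-.051)):
    hsv=cv2.cvtColor(im,cv2.COLOR_RGB2HSV).astype(int);H,S,V=[hsv[...,i] for i in range(3)]
    yy,xx=np.mgrid[:400,:640]
    red=((H<=6)|(H>=174))&(S>140)&(V>50)&(xx>368)&(xx<386)&(yy>172)&(yy<200)
    kc=(xx[red].mean(),yy[red].mean())
    org=(H>=5)&(H<=15)&(S>165)&(V>90)&(xx>395)&(xx<418)&(yy>180)&(yy<215)
    d=np.array([bore[0]-cap[0],bore[1]-cap[1]]);d/=np.linalg.norm(d);cap=np.array(cap)
    oc=(xx[org].mean(),yy[org].mean())
    zs=np.linspace(.12,.2,161)
    def e(z):
        a=np.array(proj('side',[*(cap+d*.012),z]));b=np.array(proj('side',[*(cap+d*.047),z]));return np.interp(oc[0],[b[0],a[0]],[b[1],a[1]])-oc[1]
    zp=zs[np.argmin([abs(e(z)) for z in zs])]
    zk=zs[np.argmin([abs(proj('side',[*bore,z])[1]-kc[1]) for z in zs])]
    print('red',red.sum(),np.round(kc,2),'rows',yy[red].min(),yy[red].max(),'org',org.sum(),np.round(oc,2),xx[org].min(),xx[org].max(),'z ptr',zp,'z head',zk+.0125,'lift mm',(zk+.0125-zp)*1000)
E
python3 - <<'E'
from meas import *
for f in('s4','s6'):meas(cv2.imread(f'pics/{f}.png')[:,:,::-1].copy())
E
```

```text
red 33 [376. 184.] rows 182 186 org 9 [402.22 212.56] 399 405 z ptr 0.139 z head 0.18700000000000003 lift mm 48.000000000000014
red 35 [376.03 184.17] rows 182 187 org 13 [405.15 202.77] 401 409 z ptr 0.171 z head 0.18650000000000003 lift mm 15.500000000000014
```

Run:
```python
import cv2,numpy as np
im=cv2.imread('pics/s6.png')
print('head col 376,377 RGB');[print(r,im[r,374][::-1],im[r,376][::-1],im[r,378][::-1]) for r in range(179,200)]
for r in range(195,209): print(r,' '.join('%3d/%3d/%3d'%tuple(im[r,c][::-1]) for c in range(397,411)))
```

```text
head col 376,377 RGB
179 [125 110  90] [162 151 108] [120 145  93]
180 [130 109  87] [132 139  91] [ 85 136  78]
181 [143  92  73] [131  96  61] [111 113  65]
182 [155  61  48] [155  60  44] [153  66  46]
183 [157  54  43] [158  55  43] [157  55  43]
184 [156  56  43] [158  55  43] [156  54  42]
185 [144  53  40] [152  54  42] [151  55  43]
186 [100  48  35] [125  52  40] [121  50  38]
187 [88 48 35] [91 47 35] [90 49 37]
188 [87 48 35] [86 49 37] [85 47 35]
189 [86 47 34] [85 47 34] [85 47 34]
190 [86 48 36] [85 47 35] [85 48 35]
191 [87 49 37] [86 48 35] [86 49 36]
192 [87 49 37] [85 47 34] [87 51 37]
193 [90 57 44] [84 49 37] [102  70  51]
194 [92 74 61] [83 58 49] [134 108  81]
195 [86 76 66] [81 71 63] [152 129 100]
196 [85 76 66] [81 73 65] [165 141 109]
197 [82 73 65] [82 74 66] [169 145 111]
198 [81 72 65] [82 73 65] [174 149 114]
199 [81 73 65] [83 74 66] [184 158 120]
195 186/161/122 186/160/121 187/161/122 187/161/122 185/159/121 184/159/120 183/157/120 182/156/119 181/155/118 181/155/118 178/152/115 169/147/110 147/137/ 98 112/133/ 85
196 187/162/124 186/161/122 186/161/1
[... 1498 characters left out ...]
 180/142/100
205 190/164/125 190/164/125 189/163/124 189/163/125 189/163/124 191/164/126 190/164/125 184/157/119 168/139/103 148/115/ 80 138/ 92/ 57 160/ 96/ 52 166/100/ 52 140/ 91/ 57
206 190/164/126 190/164/125 190/164/125 190/163/125 189/163/125 189/163/125 190/164/125 190/164/125 189/163/124 183/156/118 157/126/ 90 134/ 97/ 64 121/ 78/ 49  81/ 59/ 43
207 192/166/127 192/166/127 191/165/126 190/164/125 190/164/125 190/164/125 190/164/125 189/163/125 191/164/126 190/164/125 185/159/120 167/138/101 124/ 98/ 70  70/ 57/ 43
208 192/166/127 193/166/127 192/166/127 192/166/127 191/165/125 191/165/126 191/165/126 191/164/125 190/164/125 190/164/125 189/163/124 182/156/118 143/120/ 90  76/ 64/ 49
```

From the pixel profiles, the head-top centre is at row 183.9 (z≈0.175) and the pointer centreline at col 402 is at row 201.25 (z≈0.1695), so it needs about 6 mm more. I re-grip and lift 6 mm.

Request:
arm_command --deltas '[{"dp": [0, 0, 30], "roll": 0, "jaw": 0}, {"dp": [0, 0, 40], "roll": 0, "jaw": 0.2}, {"dp": [0, 0, 30], "roll": 0, "jaw": 0.4}, {"dp": [0, 0, 0], "roll": 0, "jaw": 0.6}, {"dp": [0, 0, 0], "roll": 0, "jaw": 0.7}]'

```text
t: 20.4
ee_pos: [0.6143, -0.17, 0.1691]
orientation: [2.341, 2.093, 0.001]
contact_force: [-0.1, -0.1, 0.8]
gripper_width: 0.619
grip_force: 0.0
```

Request:
arm_command --deltas '[{"dp": [0, 0, 0], "roll": 0, "jaw": 1}, {"dp": [0, 0, 0], "roll": 0, "jaw": 1}, {"dp": [0, 0, 0], "roll": 0, "jaw": 1}, {"dp": [0, 0, 0], "roll": 0, "jaw": 1}]'

```text
t: 20.9
ee_pos: [0.614, -0.1698, 0.1681]
orientation: [2.341, 2.094, 0.001]
contact_force: [1.7, -0.6, 1.4]
gripper_width: 0.258
grip_force: 20.0
```

Request:
arm_command --deltas '[{"dp": [0, 0, -3], "roll": 0, "jaw": 1}, {"dp": [0, 0, -3], "roll": 0, "jaw": 1}, {"dp": [0, 0, 0], "roll": 0, "jaw": 1}, {"dp": [0, 0, 0], "roll": 0, "jaw": 1}]'

```text
t: 21.4
ee_pos: [0.6139, -0.1699, 0.1736]
orientation: [2.341, 2.094, 0.001]
contact_force: [5.4, -2.6, -1.6]
gripper_width: 0.256
grip_force: 20.0
```

Request:
arm_command --deltas '[{"dp": [0, 0, 0], "roll": 0, "jaw": 0.5}, {"dp": [0, 0, 0], "roll": 0, "jaw": 0.3}, {"dp": [0, 0, 0], "roll": 0, "jaw": 0.2}, {"dp": [0, 0, 0], "roll": 0, "jaw": 0.2}, {"dp": [0, 0, -30], "roll": 0, "jaw": 0}]'

```text
t: 22.02
ee_pos: [0.6117, -0.1691, 0.2005]
orientation: [-2.338, -2.09, 0.005]
contact_force: [-0.0, 0.9, 0.5]
gripper_width: 0.745
grip_force: 0.0
```

Request:
arm_command --deltas '[{"dp": [0, 0, -40], "roll": 0, "jaw": 1}, {"dp": [0, 0, -30], "roll": 0, "jaw": 1}, {"dp": [0, 0, 0], "roll": 0, "jaw": 1}, {"dp": [0, 0, 0], "roll": 0, "jaw": 1}]'

```text
t: 22.52
ee_pos: [0.6132, -0.1696, 0.2724]
orientation: [-2.341, -2.093, 0.001]
contact_force: [0.1, -0.3, 0.6]
gripper_width: 0.414
grip_force: 0.0
```

Run:
```python
from h import *
o=bot.get_obs();print(o['t'],o['ee_pos'],o['gripper_width'])
im=bot.capture('side');cv2.imwrite('pics/s7.png',im[:,:,::-1])
w=bot.capture('wrist');cv2.imwrite('pics/w7.png',w[:,:,::-1])
for t in('pointer_tip','pointer_grip','rod_head'):print(t,[(np.round(a['pixel'],1).tolist(),round(a['p'],2)) for a in bot.tip_of('side',t)[:4]])
for c in(402,405): print(c,[(r,*map(int,im[r,c])) for r in range(195,206)])
print([(r,*map(int,im[r,376])) for r in (180,181,182,185,186,187,192,193,194,195)])
```

```text
22.525 [ 0.61324906 -0.16962161  0.27235621] 0.4141801940539024
pointer_tip [([260.1, 322.6], 0.74), ([219.2, 215.1], 0.63), ([200.0, 398.3], 0.49)]
pointer_grip [([209.7, 413.2], 0.6), ([283.6, 330.1], 0.56), ([231.7, 221.3], 0.44), ([185.9, 376.1], 0.3)]
rod_head [([256.6, 461.5], 0.75), ([181.0, 377.4], 0.66)]
402 [(195, 183, 157, 119), (196, 186, 158, 118), (197, 185, 145, 101), (198, 179, 115, 65), (199, 159, 93, 48), (200, 129, 87, 55), (201, 151, 121, 86), (202, 179, 153, 115), (203, 187, 161, 123), (204, 191, 165, 126), (205, 190, 164, 125)]
405 [(195, 181, 156, 119), (196, 183, 157, 120), (197, 185, 159, 121), (198, 186, 157, 119), (199, 184, 143, 99), (200, 179, 112, 61), (201, 159, 94, 50), (202, 130, 92, 60), (203, 160, 132, 96), (204, 182, 156, 118), (205, 190, 163, 125)]
[(180, 132, 139, 92), (181, 131, 96, 61), (182, 155, 61, 45), (185, 152, 54, 42), (186, 124, 51, 39), (187, 91, 49, 36), (192, 86, 48, 35), (193, 86, 50, 38), (194, 83, 58, 48), (195, 81, 71, 64)]
```

The pointer centreline now gives z≈0.1755 and the head top z≈0.1755, level within about 1 mm. The gripper is clear of everything, so I hand in.

```bash
python3 -c "
from cell import bot
print(bot.hand_in())"
```

```text
the job is handed in; nothing more can be done
None
```

I handed the job in, but the hand-in gave no verdict: the plug bottomed at about 16–17 N, the rod stands free in the bore, and the pointer reads level with the red head to about 1 mm by the side camera.

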